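# Set the air pressure and hold the drying lever half pressed

## Robot

A 6-joint arm with a two-finger parallel gripper is mounted at the origin on the work surface. World frame = base frame: x ahead of the robot, y to its left, z up, the work surface at z = 0. Lengths are in m, angles in degrees, forces in N, time in s.
With the tool pointing down it reaches from about 0.4 to 0.825 m from the base axis. Payload 7 kg.
Tool frame: the origin (TCP) lies at the very end of the fingers, on their centre line; the grasp point (between the pads) lies 19 mm behind it; z points along the fingers, y is the direction in which the jaws open and shut (so a half turn about z gives the same grasp; the last joint's range is limited). The gripper opens to 88 mm and grips with 3 to 60 N. Pads are 19 mm wide; open, the fingers measure 130 mm over their backs; the gripper's body (78 mm by 193 mm) begins 47 mm behind the grasp point.
Start: joints at [-54.769, 20.546, 0.682, 0, -70.136, -16.507], TCP at [0.217, -0.639, 0.227] pointing down, gripper open.
Joint ranges: [-176.03, 176.03], [-82.01, 121.73], [-58.28, 71.71], [-173.87, 95.51], [-174.79, -0.11], [-173.66, 173.66]. Speed limits (degrees/s): [136.94, 136.94, 172.46, 180, 180, 180].

## Interface

Orientations are given as [roll, pitch, yaw] about the fixed x, y, z axes, in that order (R = Rz(yaw) Ry(pitch) Rx(roll)).
In Python, from plant import ctrl, snapshot, workorder gives the robot as it stands. The module is installed in compiled form; this text tells all that it offers.
- The arm moves only by the shell command python3 -m creep 'ROWS'. ROWS is JSON, a list of rows, each a list of 5 numbers: the shift along the tool's x, y, z scaled (see below), then the turn about the tool's z scaled (see below), then the finger opening in mm, from 0 to 87.6. A call has exactly 8 rows; each row is the pose to reach, as a shift and turn from the pose commanded when the call began, along the tool's axes at that moment, turning the shorter way round; what a row does not reach only later rows make up. The controller multiplies each number of a shift by 0.1 m and each number of a turn by 180 degrees. A row lasts 1/12 s, in which the tool goes at most 41.7 mm and 7.16 degrees, less where a joint would pass 70% of its speed; a pose out of reach is approached as far as the arm can. A call with a number of a shift or a turn outside -1 to 1 is refused whole. A call with a gripper value outside its range is refused whole. The fingers move at their own pace and stop on an object; the grip force is fixed at half the most. Time passes only in rows, so rows that repeat a pose let the fingers close, or fill a call up. It gives the time, the measured TCP pose, the force and the opening at its end, in the units of the state.
- ctrl.get_obs(): the state, without advancing time (a new reading comes with each control period).
- snapshot(name): name is "scene" or "top"; returns a dict with "img" (384x512x3 uint8, blue, green, red), "camera_matrix" (3x3 intrinsics, pixels), "k1" (the pictures are not rectified: a ray, as slopes to the right and down, at radius r is drawn at 1 + k1 r^2 times it, then the intrinsics apply), "xyz" and "rotation" of the camera in the world. Camera axes: x right, y up, looking along -z (the intrinsics and any distortion apply to the point x, -y, -z); pixel columns grow to the right and rows downward; lengths in m; the calibration is good to about 2 mm. A picture is of the moment at which its call begins. There is no depth.
- workorder.close_job(): hands the job in, once; it reports no verdict.
The state is a dict: "clock": time; "joint_pos": joint angles; "qvel": joint speeds; "tau": joint torques, N m; "tool_pos": TCP position; "orientation": TCP orientation; "force": force on the tool from outside, world axes, zero at the start; "moment": the same for the moment, N m; "opening": finger opening in m.
Only numpy, scipy, OpenCV 4.12 (cv2) and the standard library are available. Lean on these libraries where they do the work, as an engineer would, in place of code of your own. Each camera call takes 0.05 s, during which the arm holds its last target.

## Task

Dry the telescope lying in the air-valve stand: first slide the grip on the pressure console along its track until its white centre line lines up with the tip of the steel arrow, and let go of it. Then, with the gripper's fingers, press the spring lever on the stand down about halfway by its round black pad, so that the tab on the pad's side sits between the two pins of the gauge post, keep it there for at least two seconds, and finish while still holding it there. Never push the lever to the bottom of its travel, and leave everything else on the bench where it is.

Things in the scene. Friction and masses are not known exactly. Their poses are not given: they have to be found in the camera images.
- fader_top (a point): centre of the top face of the slider grip: black upright block 28 mm across its track, 20 mm along it, 40 mm high, with a white centre line on top (across the track). About 109 mm above the bench. Axes: y along the track (see joint fader), x across it, z up. The grip rides on the track and stays where it is left; sliding it takes about 1.5 N.
- fader (a joint): travel of the slider grip in m: 0 at the -y end of its track, 0.120 at the +y end (along the grip's own y axis). Starts between 0 and 0.025.
- control: the pressure console, a low pale box 140 (x) by 240 (y) by 55 mm high, fixed to the bench at a yaw within 0.4 rad. Origin: centre of its underside. On top, along its y middle line, an aluminium track 40 mm wide, 170 long, 14 high, with the grip. Console and stand change sides (left, right) from start to start.
- marker: flat steel arrow, 6 mm thick, 14 wide, 36 long, fixed on the console beside the track, on the side away from the robot, its tip towards the track. Origin: underside, on its middle line near the tip, 22 mm from the track's middle line. Its y axis runs along the track, x away from it. Grip set: grip centre at y = 0 in this frame. Its place along the track varies.
- lever (a joint): angle in rad by which the spring lever is pressed: 0 at rest (leaning up), 0.15 halfway (level, tab midway between the pins), 0.30 at the bottom. The tab is between the pins from 0.10 to 0.20. It springs back when let go; pressing at the pad's centre takes about 4 N to start, 9 N at halfway, 14 N at the bottom.
- pad (a point): centre of the top face of the lever's round black pad, 36 mm across, 12 thick: 95 mm above the bench at rest, 76 at halfway, 57 at the bottom. At rest the face leans 0.15 rad towards the hinge; at halfway it is level. The hinge is 130 mm away towards the stand's +x, 70 mm high. A tab 6 mm wide, 3 thick, reaches from the pad's -y side to 27 mm from its centre.
- gauge (a point): point midway between the two steel pins of the gauge post, 70 mm above the bench. The pins (5 mm thick, at 81 and 59 mm height) point from the post towards the pad and end 30 mm from the pad's middle line. The pale post, 12 mm square, top 84 mm high, stands with its centre 48 mm from the pad's centre on the stand's -y side. Fixed to the stand; axes as the stand's.
- stand: the air-valve stand, fixed to the bench at a yaw within 0.4 rad: aluminium plate 220 (x) by 170 (y) by 12 mm, origin at the centre of its underside. Lever along its x middle line, hinge 60 mm to +x, pad 70 mm to -x; gauge post at -y; at +y a telescope (black eyepiece, steel tube) lying along x, centre line 58 mm from the lever, top under 75 mm high.
- bowl_rim (a point): centre of the rim of a steel bowl, 100 mm across and 45 mm high, at the far side; leave alone
- brush: cleaning brush, 170 mm long, lying between the console and the stand; leave alone
- adapter: steel adapter ring, 34 mm across, 22 mm high, on the bench between the console and the stand; origin under its centre; leave alone
- bottle: white bottle, 60 mm across, 150 mm high, at the far side; origin under its centre; leave alone
- handle: flat black instrument handle with a steel rod, about 200 mm long, 12 mm high, at the far side; leave alone
- cup: white cup, 64 mm across, 75 mm high, at the left; origin under its centre; leave alone
- wipes: white box of wipes 110 by 180 by 70 mm high, at the right; origin under its centre; leave alone

How it is judged (in metres and radians):
On the way, in this order (a step that is already met when the one before it is completed fails the run):
1. the slider grip stands at the arrow (within 5 mm) and is let go, the lever not yet pressed (y of fader_top in the frame of marker between -0.005 and 0.005 m and contact force between the fingers and fader below 0.5 N and value of joint lever below 0.03 rad), for 0.2 s.
2. the fingers hold the lever about halfway for two seconds (y of fader_top in the frame of marker between -0.005 and 0.005 m and value of joint lever between 0.1 and 0.2 rad and contact force between the fingers and lever above 4 N), for 2 s.
At the end, for the whole second after the job is handed in: The slider grip stands within 5 mm of the arrow along the track; the fingers still press on the lever with more than 4 N and keep it still at 0.10 to 0.20 rad (its tab between the two pins) (all of step 2 and velocity of joint lever between -0.1 and 0.1 rad/s); the arm keeps its last pose, push and grip.
It fails at once if the lever is pushed to the bottom of its travel (beyond 0.28 rad) (value of joint lever above 0.28 rad).
It fails at once if another thing on the bench is moved by more than 30 mm (distance of any of bowl_rim, brush, adapter, bottle, handle, cup, wipes from where it was at the start of the episode above 0.03 m).
It also fails if it takes over 51 s, if anything falls off the work surface, if the arm or the gripper's body presses on something with over 40 N, if the wrist force passes 120 N, or if a joint passes its speed limit or range.

## Working session

There is one attempt and no reset: what is moved stays moved. The work goes in short steps, Python scripts to look and compute and a shell command to move; the robot and the scene stay as the last step left them, time stands still between calls to the robot, and variables do not carry over. Pictures are saved under pics/ and viewed, and the job is handed in when it is done.

```bash
mkdir -p pics
python3 - <<'E'
from plant import ctrl, snapshot
import cv2,numpy as np,pickle
o=ctrl.get_obs()
for k,v in o.items(): print(k,np.round(v,4))
for n in("scene","top"):
    s=snapshot(n); cv2.imwrite(f"pics/{n}0.png",s["img"]); pickle.dump(s,open(f"{n}0.pkl","wb"))
    print(n,s["camera_matrix"],s["k1"],s["xyz"],s["rotation"])
E
```

```text
clock 0.0
joint_pos [-5.47692e+01  2.05920e+01  6.33600e-01 -2.05000e-02 -7.01350e+01
 -1.65059e+01]
qvel [-0.047   0.0786  0.0026 -0.0799 -0.0596  0.0781]
tau [-4.00000e-04 -5.82718e+01  2.93044e+01  6.99750e+00  6.60000e-03
 -1.00000e-04]
tool_pos [ 0.2165 -0.6388  0.2256]
orientation [ 1.799050e+02 -8.100000e-03 -1.612821e+02]
force [-0.2571  0.3907 -0.6115]
moment [ 0.0039 -0.0301 -0.0557]
opening 0.0878
scene [[421.50274602   0.         254.78674748]
 [  0.         421.50274602 197.84508441]
 [  0.           0.           1.        ]] 0.02630561968853464 [1.36181175 0.29655383 1.35632684] [ 33.72825815  -0.28568453 112.00189377]
top [[447.25452572   0.         261.83929095]
 [  0.         447.25452572 191.22378746]
 [  0.           0.           1.        ]] 0.031211681848947858 [ 0.2468501  -0.02190982  1.79150537] [ 10.65611179   0.72617889 -89.70858817]
```

View pics/scene0.png

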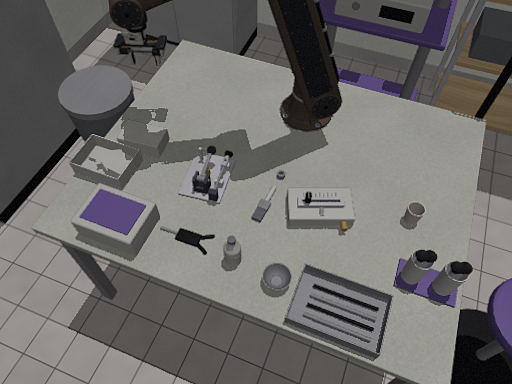

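View pics/top0.png

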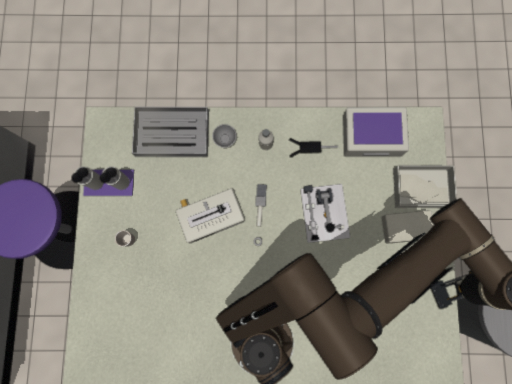

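```bash
cat > h.py <<'E'
import numpy as np,cv2,pickle
from scipy.spatial.transform import Rotation as Ro
from scipy.optimize import least_squares
def cam(s):
    return np.array(s["camera_matrix"]),float(s["k1"]),np.array(s["xyz"]),Ro.from_euler('xyz',s["rotation"],degrees=True).as_matrix()
def proj(s,P):
    K,k,c,R=cam(s); q=(np.atleast_2d(P)-c)@R
    u=np.c_[q[:,0],-q[:,1]]/(-q[:,2:3]); r2=(u**2).sum(1,keepdims=True); u=u*(1+k*r2)
    return u*K[0,0]+K[:2,2]
def ray(s,uv):
    K,k,c,R=cam(s); d=(np.array(uv,float)-K[:2,2])/K[0,0]; u=d.copy()
    for _ in range(20): u=d/(1+k*(u@u))
    return c,R@np.array([u[0],-u[1],-1])
def atz(s,uv,z):
    c,d=ray(s,uv); return c+d*(z-c[2])/d[2]
def tri(s1,a,s2,b):
    f=lambda P:np.r_[(proj(s1,P)-a)[0],(proj(s2,P)-b)[0]]
    r=least_squares(f,[.5,0,.08]); return r.x,r.fun
def load(n): return pickle.load(open(n+".pkl","rb"))
E
python3 - <<'E'
from h import *
def crop(n,x,y,w,h,f,o):
    im=load(n)["img"][y:y+h,x:x+w]; im=cv2.resize(im,None,fx=f,fy=f,interpolation=cv2.INTER_CUBIC)
    for i in range(0,w,10):
        cv2.line(im,(i*f,0),(i*f,6),(0,0,255),1); cv2.putText(im,str(x+i),(i*f,16),0,.35,(0,0,255),1)
    for i in range(0,h,10):
        cv2.line(im,(0,i*f),(6,i*f),(0,0,255),1); cv2.putText(im,str(y+i),(8,i*f+4),0,.35,(0,0,255),1)
    cv2.imwrite(o,im)
crop("top0",170,180,80,65,9,"pics/tc.png")
crop("top0",290,175,70,75,8,"pics/ts.png")
crop("scene0",280,180,80,55,9,"pics/sc.png")
crop("scene0",175,138,66,68,8,"pics/ss.png")
E
```

```text
(no output)
```

View pics/tc.png

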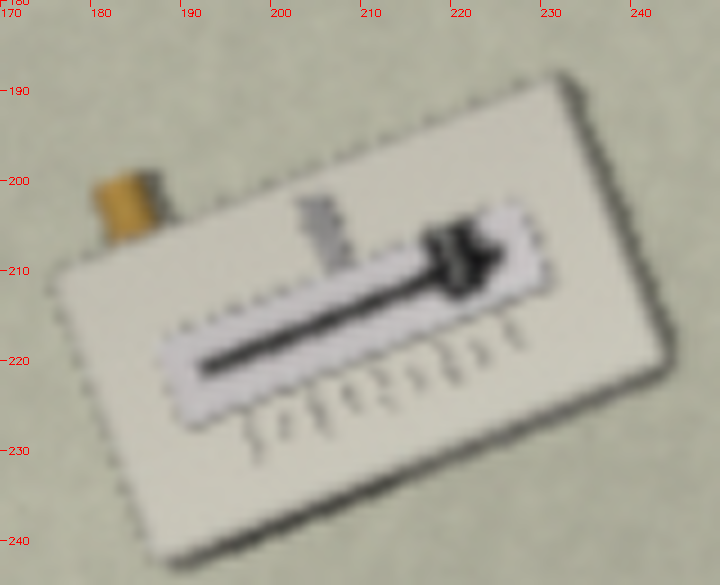

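View pics/ts.png

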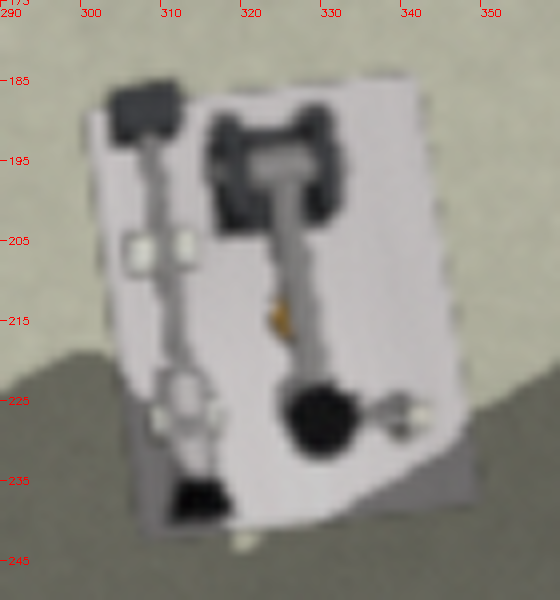

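View pics/sc.png

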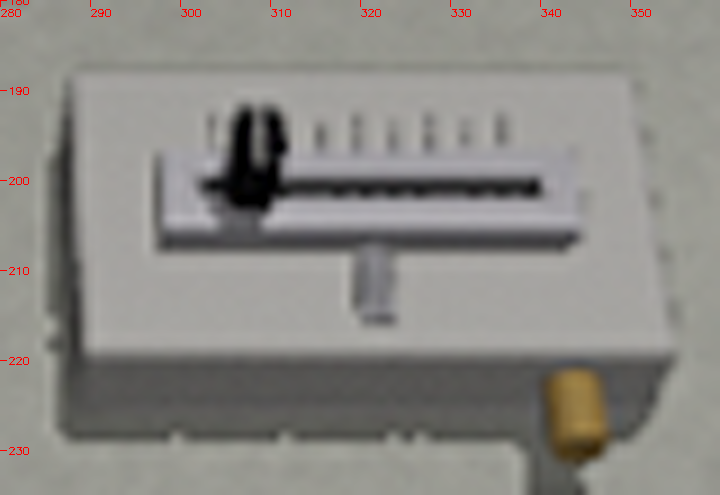

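View pics/ss.png

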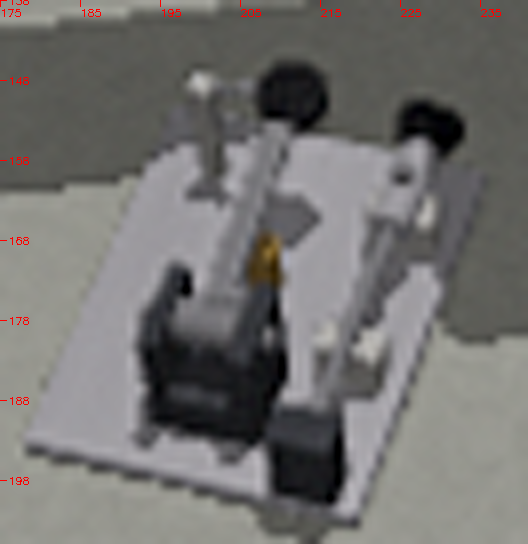

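```bash
cat > m.py <<'E'
from h import *
T=load("top0");S=load("scene0")
g=lambda f,x0,y0,p:(x0+(p[0]+.5)/f-.5,y0+(p[1]+.5)/f-.5)
tc=lambda *p:g(9,170,180,p); ts=lambda *p:g(8,290,175,p); sc=lambda *p:g(9,280,180,p); ss=lambda *p:g(8,175,138,p)
# console: model pts
top=[(T,tc(50,280),(70,120,55)),(T,tc(562,70),(70,-120,55)),(T,tc(662,362),(-70,-120,55)),(T,tc(162,562),(-70,120,55)),
 (T,tc(160,340),(20,85,69)),(T,tc(510,200),(20,-85,69)),(T,tc(552,285),(-20,-85,69)),(T,tc(192,430),(-20,85,69)),
 (S,sc(72,75),(-70,-120,55)),(S,sc(635,75),(-70,120,55)),(S,sc(678,355),(70,120,55)),(S,sc(85,355),(70,-120,55)),
 (S,sc(160,152),(-20,-85,69)),(S,sc(575,152),(-20,85,69)),(S,sc(580,232),(20,85,69)),(S,sc(160,232),(20,-85,69))]
def fit(obs,x0,per=True):
    # pose + per-camera pixel bias (calibration ~2 mm)
    def f(v):
        c,s=np.cos(v[2]),np.sin(v[2]);r=[]
        for cm,uv,p in obs:
            p=np.array(p)/1e3; P=[v[0]+c*p[0]-s*p[1],v[1]+s*p[0]+c*p[1],p[2]]
            r+=list(proj(cm,P)[0]-uv-(v[3:5] if cm is T else v[5:7]))
        return np.r_[r,v[3:]*1.0]
    r=least_squares(f,np.r_[x0,0,0,0,0]);return r.x,r.fun[:-4].reshape(-1,2)
if __name__=="__main__":
    v,res=fit(top,[.55,.2,.4]);print("console",v.round(4));print(res.round(1).tolist())
    c,s=np.cos(v[2]),np.sin(v[2]);R=np.array([[c,-s],[s,c]])
    def loc(cm,uv,z):
        b=v[3:5] if cm is T else v[5:7]; return ((atz(cm,np.array(uv)+b,z)[:2]-v[:2])@R)
    for n,cm,uv,z in [("arrow tip T",T,tc(342,268),.061),("arrow base T",T,tc(315,195),.061),("arrow tip S",S,sc(376,248),.061),("arrow base S",S,sc(376,315),.061),
      ("grip line T",T,tc(458,258),.109),("grip line S",S,sc(262,140),.109)]:
        print(n,loc(cm,uv,z).round(4))
    P,e=tri(T,tc(458,258),S,sc(262,140));print("grip tri",P.round(4),e.round(2))
    P,e=tri(T,tc(330,232),S,sc(376,280));print("arrow tri",P.round(4),e.round(2))
    P,e=tri(T,ts(322,420),S,ss(293,93));print("pad tri",P.round(4),e.round(2))
    print("pad z95",atz(T,ts(322,420),.095).round(4),atz(S,ss(293,93),.095).round(4))
    P,e=tri(T,ts(415,412),S,ss(202,82));print("post tri",P.round(4),e.round(2))
    st=[(T,ts(92,112),(110,85,12)),(T,ts(418,78),(110,-85,12)),(T,ts(475,500),(-110,-85,12)),(T,ts(145,530),(-110,85,12)),
     (S,ss(28,442),(110,-85,12)),(S,ss(355,515),(110,85,12)),(S,ss(480,175),(-110,85,12)),(S,ss(165,145),(-110,-85,12))]
    v,res=fit(st,[.55,-.2,.1]);print("stand",v.round(4));print(res.round(1).tolist())
    c,s=np.cos(v[2]),np.sin(v[2]);print("pad from stand",v[0]-.07*c,v[1]-.07*s)
E
python3 m.py
```

```text
console [ 0.481   0.2074  0.3877 -0.1921 -0.4737 -0.0729 -0.6557]
[[-0.6, -0.9], [-0.5, -0.1], [1.4, 0.0], [-0.8, 0.9], [-0.7, 0.4], [1.3, -0.3], [0.3, -0.4], [-0.7, -0.1], [-0.8, -0.5], [0.2, -0.5], [0.4, 0.2], [-0.5, 0.2], [-0.2, -0.1], [-0.2, -0.2], [0.6, 0.1], [0.4, 0.1]]
arrow tip T [ 0.0217 -0.0012]
arrow base T [ 0.0563 -0.0016]
arrow tip S [0.0222 0.0015]
arrow base S [ 0.054  -0.0014]
grip line T [-0.0017 -0.0516]
grip line S [ 0.0019 -0.0485]
grip tri [0.4979 0.1614 0.0998] [-0.58  0.14 -0.56 -0.04]
arrow tri [0.5159 0.2213 0.0567] [-0.35  0.08 -0.33 -0.02]
pad tri [ 0.4287 -0.2576  0.091 ] [-0.06  0.02 -0.06 -0.01]
pad z95 [ 0.4284 -0.2573  0.095 ] [ 0.4316 -0.2556  0.095 ]
post tri [ 0.4339 -0.3039  0.084 ] [ 0.21 -0.08  0.23  0.03]
stand [ 0.4988 -0.2495  0.1255 -0.1524 -0.5343  0.1327 -1.1296]
[[-1.1, -0.5], [-0.2, -1.3], [1.2, -0.1], [-0.1, 1.4], [-1.2, 1.1], [0.1, 1.5], [0.7, 0.4], [0.6, -4.2]]
pad from stand 0.42937808357177204 -0.2582877450374483
```

```bash
python3 -m creep '[[-0.1,0.05,0,-0.005,87.6],[-0.25,0.15,0,-0.01,87.6],[-0.4,0.3,0,-0.015,87.6],[-0.55,0.45,0,-0.0194,87.6],[-0.7,0.6,0,-0.0194,87.6],[-0.85,0.75,0,-0.0194,87.6],[-1,0.9,0,-0.0194,87.6],[-1,1,0,-0.0194,87.6]]'
python3 -m creep '[[-0.1,0.1,0,0,87.6],[-0.25,0.25,0,0,87.6],[-0.4,0.4,0,0,87.6],[-0.55,0.55,0,0,87.6],[-0.7,0.7,0,0,87.6],[-0.85,0.85,0,0,87.6],[-1,1,0,0,87.6],[-1,1,0,0,87.6]]'
cat > w.py <<'E'
import sys;from h import *
from plant import ctrl
o=ctrl.get_obs();R=Ro.from_euler('xyz',o["orientation"],degrees=True).as_matrix()
t=np.array([float(a) for a in sys.argv[1:4]])
print("t",o["clock"],"pos",np.round(o["tool_pos"],4),"rpy",np.round(o["orientation"],2),"shift units",((t-o["tool_pos"])@R*10).round(3),"F",np.round(o["force"],1),"op",np.round(o["opening"],4),"j",np.round(o["joint_pos"],0))
E
python3 w.py .5 .161 .085
```

```text
clock: 0.77
tool_pos: [0.2808, -0.5104, 0.2264]
orientation: [180.0, 0.0, -157.7]
force: [0.0, 0.3, -0.3]
opening: 0.0872
clock: 1.43
tool_pos: [0.3347, -0.3796, 0.2268]
orientation: [-180.0, 0.1, -157.7]
force: [-0.3, -0.6, -0.2]
opening: 0.0873
t 1.4333 pos [ 0.3347 -0.3796  0.2268] rpy [-1.8000e+02  5.0000e-02 -1.5771e+02] shift units [-3.579  4.375  1.421] F [-0.3 -0.6 -0.2] op 0.0873 j [-26.   4. -20.  -0. -65. -41.]
```

```bash
R='x'
python3 -m creep '[[-0.1,0.1,0,0,87.6],[-0.25,0.25,0,0,87.6],[-0.4,0.4,0,0,87.6],[-0.55,0.55,0,0,87.6],[-0.7,0.7,0,0,87.6],[-0.85,0.85,0,0,87.6],[-1,1,0,0,87.6],[-1,1,0,0,87.6]]' >/dev/null
python3 -m creep '[[-0.1,0.1,0,0,87.6],[-0.25,0.25,0,0,87.6],[-0.4,0.4,0,0,87.6],[-0.55,0.55,0,0,87.6],[-0.7,0.7,0,0,87.6],[-0.85,0.85,0,0,87.6],[-1,1,0,0,87.6],[-1,1,0,0,87.6]]' >/dev/null
python3 -m creep '[[-0.1,0.1,0,0,87.6],[-0.25,0.25,0,0,87.6],[-0.4,0.4,0,0,87.6],[-0.55,0.55,0,0,87.6],[-0.7,0.7,0,0,87.6],[-0.75,0.85,0,0,87.6],[-0.75,1,0,0,87.6],[-0.75,1,0,0,87.6]]' >/dev/null
python3 -m creep '[[-0.1,0.1,0,0,87.6],[-0.2,0.25,0,0,87.6],[-0.3,0.4,0,0,87.6],[-0.4,0.55,0,0,87.6],[-0.5,0.7,0,0,87.6],[-0.6,0.85,0,0,87.6],[-0.6,1,0,0,87.6],[-0.6,1,0,0,87.6]]' 
python3 w.py .5 .161 .085
```

```text
clock: 4.1
tool_pos: [0.4932, 0.1162, 0.2263]
orientation: [180.0, -0.0, -157.7]
force: [-0.7, -0.1, -0.0]
opening: 0.0877
t 4.1 pos [0.4932 0.1162 0.2263] rpy [ 1.8000e+02 -1.0000e-02 -1.5774e+02] shift units [-0.234  0.389  1.413] F [-0.7 -0.1 -0. ] op 0.0877 j [  35.    5.  -20.   -0.  -65. -103.]
```

```bash
python3 -m creep '[[-0.1,0.15,0,0,87.6],[-0.2,0.3,0.05,0,87.6],[-0.23,0.37,0.15,0,87.6],[-0.23,0.37,0.3,0,87.6],[-0.23,0.37,0.5,0,87.6],[-0.23,0.37,0.7,0,87.6],[-0.23,0.37,0.8,0,87.6],[-0.23,0.37,0.8,0,87.6]]' 
python3 w.py .5 .161 .085
python3 - <<'E'
from h import *
from plant import snapshot
for n in("scene","top"):
    s=snapshot(n);pickle.dump(s,open(n+"1.pkl","wb"))
a=load("scene1")["img"][150:240,260:370];b=load("top1")["img"][170:250,160:260]
cv2.imwrite("pics/c1.png",np.hstack([cv2.resize(a,(400,400)),cv2.resize(b,(400,400))]))
E
```

```text
clock: 4.77
tool_pos: [0.4988, 0.1568, 0.1436]
orientation: [-179.9, -0.3, -157.8]
force: [-0.8, -0.0, -0.2]
opening: 0.0877
t 4.7667 pos [0.4988 0.1568 0.1436] rpy [-179.94   -0.29 -157.81] shift units [-0.03   0.035  0.586] F [-0.8 -0.  -0.2] op 0.0877 j [  39.   11.  -25.   -0.  -55. -107.]
```

View pics/c1.png

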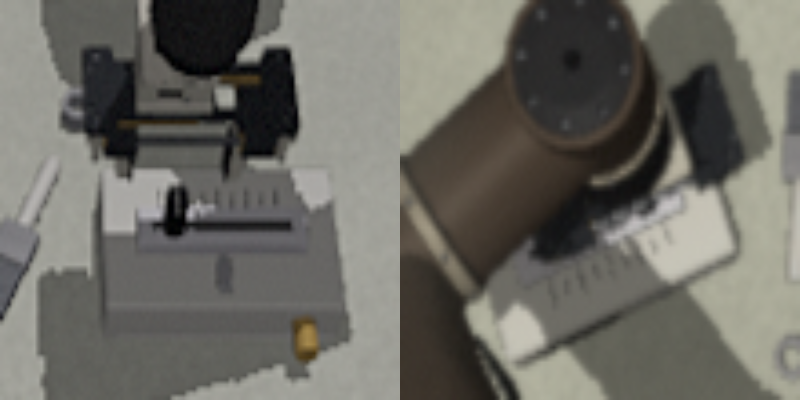

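The gripper hovers above the console; the grip (left half, ~175,210) lies under the span between the fingers. Descending and closing.

```bash
python3 -m creep '[[0,0.02,0.1,0,87.6],[-0.02,0.02,0.2,0,87.6],[-0.02,0.02,0.3,0,87.6],[-0.02,0.02,0.4,0,87.6],[-0.02,0.02,0.48,0,87.6],[-0.02,0.02,0.55,0,87.6],[-0.02,0.02,0.55,0,87.6],[-0.02,0.02,0.55,0,87.6]]' 
python3 w.py .5 .161 .085
python3 -m creep '[[0,0,0,0,60],[0,0,0,0,50],[0,0,0,0,40],[0,0,0,0,30],[0,0,0,0,25],[0,0,0,0,20],[0,0,0,0,15],[0,0,0,0,15]]' 
python3 w.py .481 .207 .085
```

```text
clock: 5.53
tool_pos: [0.5012, 0.1603, 0.0911]
orientation: [-180.0, -0.1, -157.8]
force: [0.5, 1.1, 0.5]
opening: 0.0879
t 5.5333 pos [0.5012 0.1603 0.0911] rpy [-1.7998e+02 -6.0000e-02 -1.5778e+02] shift units [0.008 0.011 0.061] F [0.5 1.1 0.5] op 0.0879 j [  39.   14.  -28.    0.  -48. -107.]
clock: 6.2
tool_pos: [0.5013, 0.1604, 0.0916]
orientation: [-180.0, 0.0, -157.8]
force: [-0.6, -0.5, -0.8]
opening: 0.0398
t 6.2 pos [0.5013 0.1604 0.0916] rpy [-180.      0.   -157.78] shift units [0.012 0.508 0.066] F [-0.6 -0.5 -0.8] op 0.0398 j [  39.   14.  -28.    0.  -48. -107.]
```

```bash
python3 -m creep '[[0,0,0.02,0,40],[0,0,0.05,0,40],[0,0,0.05,0,30],[0,0,0.05,0,20],[0,0,0.05,0,15],[0,0,0.05,0,15],[0,0,0.05,0,15],[0,0,0.05,0,15]]' 
python3 w.py .481 .207 .085
```

```text
clock: 6.87
tool_pos: [0.5012, 0.1606, 0.0865]
orientation: [180.0, -0.0, -157.8]
force: [-1.2, 1.3, -1.4]
opening: 0.0198
t 6.8667 pos [0.5012 0.1606 0.0865] rpy [ 179.99   -0.   -157.79] shift units [0.012 0.506 0.015] F [-1.2  1.3 -1.4] op 0.0198 j [  39.   15.  -28.   -0.  -47. -107.]
```

```bash
python3 -m creep '[[0,0.06,0,0,15],[0,0.14,0,0,15],[0,0.22,0,0,15],[0,0.3,0,0,15],[0,0.38,0,0,15],[0,0.45,0,0,15],[0,0.505,0,0,15],[0,0.505,0,0,15]]' 
python3 -m creep '[[0,0,0,0,15],[0,0,0,0,15],[0,0,0,0,25],[0,0,0,0,35],[0,0,0,0,45],[0,0,0,0,55],[0,0,0,0,60],[0,0,0,0,60]]' 
python3 w.py .481 .207 .085
```

```text
clock: 7.53
tool_pos: [0.4818, 0.2086, 0.0865]
orientation: [180.0, 0.0, -157.7]
force: [0.3, 2.3, -3.1]
opening: 0.0197
clock: 8.2
tool_pos: [0.4823, 0.2071, 0.0867]
orientation: [-180.0, 0.0, -157.8]
force: [-0.0, 0.1, 0.1]
opening: 0.0529
t 8.2 pos [0.4823 0.2071 0.0867] rpy [-1.8000e+02  1.0000e-02 -1.5779e+02] shift units [0.012 0.004 0.017] F [-0.   0.1  0.1] op 0.0529 j [  45.   14.  -29.    0.  -47. -112.]
```

```bash
python3 -m creep '[[0,0,0,0,75],[0,0,-0.05,0,80],[0,0,-0.2,0,80],[0,0,-0.4,0,80],[0,0,-0.6,0,80],[0,0,-0.8,0,80],[0,0,-1,0,80],[0,0,-1,0,80]]' >/dev/null
python3 -m creep '[[0,-0.1,-0.1,0,60],[0,-0.3,-0.2,0,60],[0,-0.5,-0.3,0,40],[0,-0.7,-0.3,0,20],[0,-0.9,-0.3,0,0],[0,-1,-0.3,0,0],[0,-1,-0.3,0,0],[0,-1,-0.3,0,0]]' >/dev/null
python3 -m creep '[[0,-0.1,0,0,0],[0,-0.3,0,0,0],[0,-0.5,0,0,0],[0,-0.7,0,0,0],[0,-0.9,0,0,0],[0,-1,0,0,0],[0,-1,0,0,0],[0,-1,0,0,0]]' >/dev/null
python3 -m creep '[[0.1,-0.1,0,0,0],[0.2,-0.3,0,0,0],[0.3,-0.5,0,0,0],[0.4,-0.7,0,0,0],[0.5,-0.9,0,0,0],[0.5,-1,0,0,0],[0.5,-1,0,0,0],[0.5,-1,0,0,0]]' 
python3 w.py .429 -.257 .13
python3 - <<'E'
from h import *
from plant import snapshot
for n in("scene","top"):
    s=snapshot(n);pickle.dump(s,open(n+"2.pkl","wb"))
f=9
a=load("scene2")["img"][180:235,280:360];b=load("top2")["img"][180:245,170:250]
cv2.imwrite("pics/sc2.png",cv2.resize(a,None,fx=f,fy=f,interpolation=2));cv2.imwrite("pics/tc2.png",cv2.resize(b,None,fx=f,fy=f,interpolation=2))
E
```

```text
clock: 10.87
tool_pos: [0.5493, -0.0893, 0.2166]
orientation: [180.0, 0.0, -157.8]
force: [0.1, 0.4, -0.4]
opening: 0.0004
t 10.8667 pos [ 0.5493 -0.0893  0.2166] rpy [ 1.7999e+02  1.0000e-02 -1.5782e+02] shift units [ 1.747 -1.099  0.865] F [ 0.1  0.4 -0.4] op 0.0004 j [ 11.  10. -15.  -0. -65. -79.]
```

View pics/sc2.png

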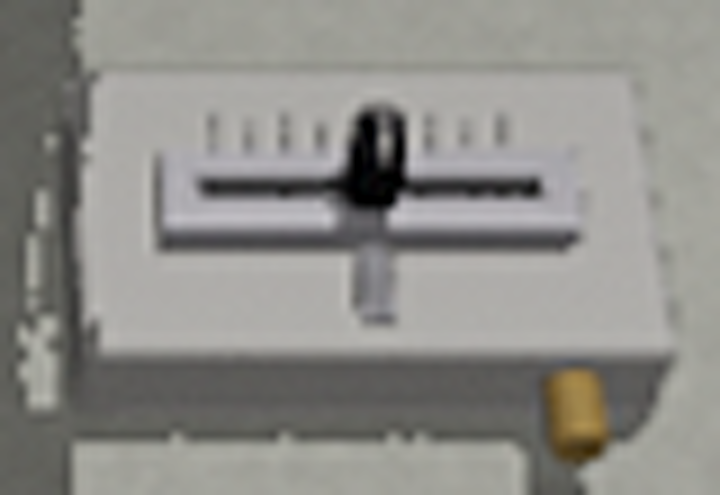

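View pics/tc2.png

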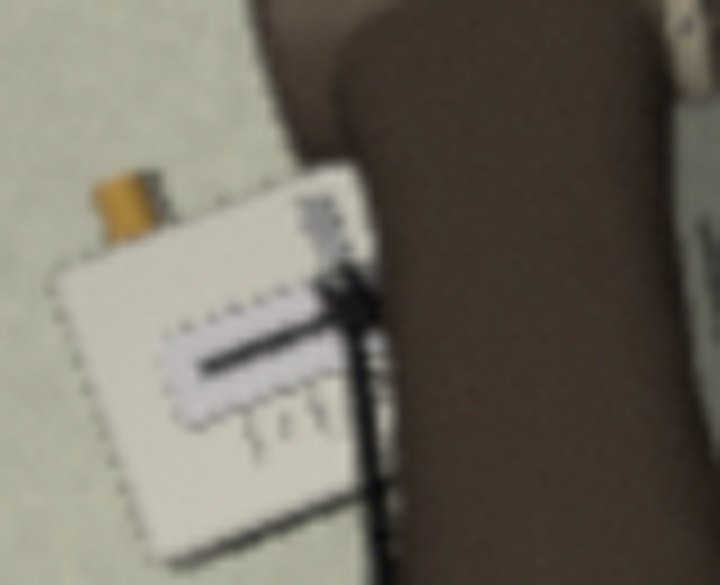

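```bash
python3 -m creep '[[0.1,-0.05,0,0.01,0],[0.25,-0.15,0,0.03,0],[0.4,-0.25,0,0.05,0],[0.55,-0.35,0,0.07,0],[0.7,-0.45,0,0.083,0],[0.85,-0.55,0,0.083,0],[0.9,-0.55,0,0.083,0],[0.9,-0.55,0,0.083,0]]' 
python3 w.py .429 -.257 .13
```

```text
clock: 11.63
tool_pos: [0.4858, -0.1746, 0.2168]
orientation: [180.0, 0.0, -172.8]
force: [-0.3, -1.3, -0.2]
opening: 0.0003
t 11.6333 pos [ 0.4858 -0.1746  0.2168] rpy [ 1.7999e+02  1.0000e-02 -1.7280e+02] shift units [ 0.667 -0.747  0.867] F [-0.3 -1.3 -0.2] op 0.0003 j [  2.   6. -20.  -0. -64. -85.]
```

```bash
python3 -m creep '[[0.1,-0.1,0,0,0],[0.2,-0.25,0,0,0],[0.35,-0.4,0.1,0,0],[0.5,-0.55,0.2,0,0],[0.65,-0.7,0.3,0,0],[0.667,-0.75,0.4,0,0],[0.667,-0.75,0.5,0,0],[0.667,-0.75,0.5,0,0]]' 
python3 w.py .429 -.257 .1
python3 - <<'E'
from h import *
from plant import snapshot
for n in("scene","top"):
    s=snapshot(n);pickle.dump(s,open(n+"3.pkl","wb"))
f=9
a=load("scene3")["img"][180:235,280:360];b=load("top3")["img"][180:245,170:250]
cv2.imwrite("pics/sc3.png",cv2.resize(a,None,fx=f,fy=f,interpolation=2));cv2.imwrite("pics/tc3.png",cv2.resize(b,None,fx=f,fy=f,interpolation=2))
cv2.imwrite("pics/ss3.png",cv2.resize(load("scene3")["img"][110:210,160:260],(600,600),interpolation=2))
E
```

```text
clock: 12.3
tool_pos: [0.4295, -0.2567, 0.1645]
orientation: [179.9, -0.1, -172.8]
force: [0.2, 1.0, -0.7]
opening: 0.0005
t 12.3 pos [ 0.4295 -0.2567  0.1645] rpy [ 1.7992e+02 -1.4000e-01 -1.7277e+02] shift units [ 0.003 -0.004  0.645] F [ 0.2  1.  -0.7] op 0.0005 j [ -8.   7. -26.  -0. -57. -74.]
```

View pics/sc3.png

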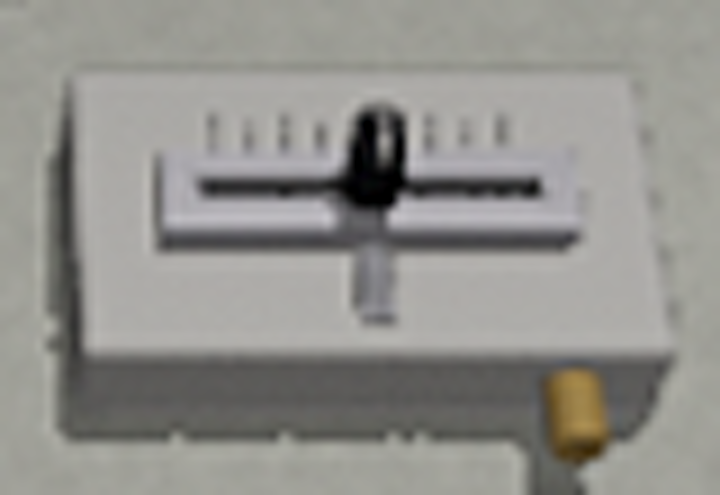

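View pics/tc3.png

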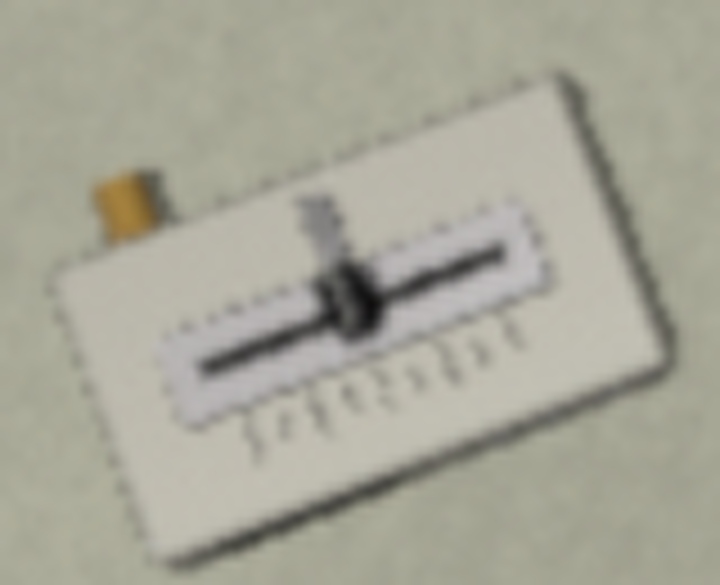

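View pics/ss3.png

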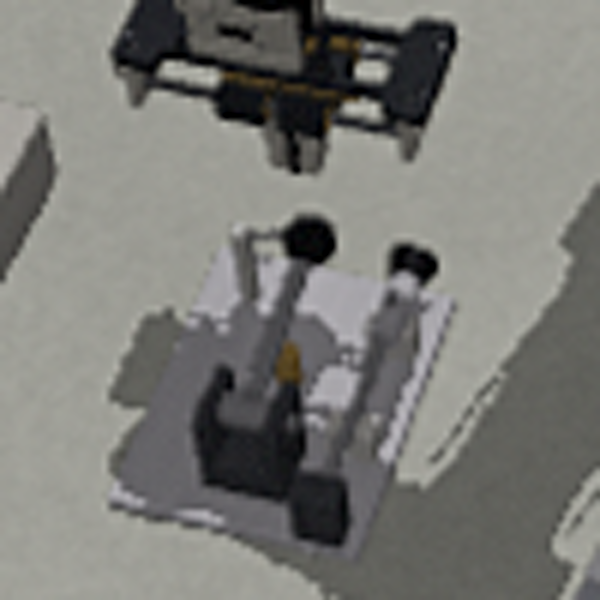

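Run:
```python
from m import *
v,_=fit(top,[.55,.2,.4]);c,s=np.cos(v[2]),np.sin(v[2]);R=np.array([[c,-s],[s,c]])
def loc(cm,uv,z):
    b=v[3:5] if cm is T else v[5:7]; return ((atz(cm,np.array(uv)+b,z)[:2]-v[:2])@R)
import cv2
S3=load("scene3");T3=load("top3")
print(loc(S,sc(383,137),.109),loc(T,tc(348,291),.109))
# grey in white-line neighbourhoods
for s_,(x,y,w,h) in ((S3,(316,190,13,14)),(T3,(202,206,14,12))):
    print(x,y);print(cv2.cvtColor(s_["img"],cv2.COLOR_BGR2GRAY)[y:y+h,x:x+w])
# predicted pixels of grip top line and silhouette edges at y=-4,0,4 mm
for yy in(-.004,0,.004):
    for cm,n,b in((S,"S",v[5:7]),(T,"T",v[3:5])):
        P=[np.r_[v[:2]+R@np.array([x,yy]),.109] for x in(-.014,0,.014)]
        print(yy,n,(proj(cm,np.array(P))-b).round(2).tolist())
```

```text
[ 0.00045781 -0.00027657] [ 0.00256489 -0.00348044]
316 190
[[168 169 170 171 174 176 175 175 171 170 170 169 169]
 [169 169 172 178 151 138 136 148 171 173 170 171 169]
 [170 171 179 145  79  71 103  88 117 164 175 156 164]
 [166 175 165  96   5  24 106  60  45 158 179 131 153]
 [154 179 160  85   3   9 107  67  33 162 181 143 159]
 [154 182 138  49   9  17 147  97   6 163 181 123 151]
 [161 183 123  13  15  19 130  82   0 164 181 132 153]
 [169 184 120   3  12  16  92  60   0 161 176 160 165]
 [179 159  83   0   5  14  47  23  25 165 181 174 172]
 [131  96  39   6   4   3   6   0  13 127 141 138 136]
 [ 37  22   8   1   9   8   7   0   0  43  53  51  49]
 [ 89  63  17   0   4   2   0   1  76  86  49  64  77]
 [127  94  63  18   0   1   0  18 149 169 160 162 163]
 [173 127  97  76  66  65  57 146 181 181 178 178 176]]
202 206
[[183 178 158 137 134 139 155 174 183 183 181 176 174 178]
 [183 183 170 146 141 134 125 161 179 173 176 164 160 176]
 [184 183 179 156 144 126 117 148 161 153 168 177 180 182]
 [184 183 181 155 133  96  68  88 110 144 172 182 182 179]
 [183 176 165 125 105  80  46  44  78 111 159 176 168 154]
 [177 163 132  84  81  90  64  31  46  87 138 151 121  81]
 [169 173 145  86  50  82  66  33  23  48  82  79  75  76]
 [180 180 171 115  56  76  74  49  24  19  50  95 123 137]
 [181 178 163 115  57  50  86  67  32  22  76 150 175 178]
 [162 151 119  71  42  44  85  68  34  35 102 163 182 184]
 [ 98  80  73  72  91  76  78  63  49  70 133 172 182 177]
 [ 69  98 120 132 156 135  92  84 105 129 166 174 172 156]]
-0.004 S [[320.71, 191.46], [321.06, 194.67], [321.42, 197.92]]
-0.004 T [[209.89, 215.85], [208.59, 212.46], [207.29, 209.08]]
0 S [[321.82, 191.46], [322.18, 194.67], [322.54, 197.92]]
0 T [[208.9, 216.24], [207.6, 212.85], [206.31, 209.47]]
0.004 S [[322.93, 191.46], [323.29, 194.67], [323.66, 197.92]]
0.004 T [[207.91, 216.64], [206.62, 213.24], [205.32, 209.86]]
```

Grip line reads 322.3 px (scene) and 207.5 px (top) against 322.2 / 207.6 predicted for y=0: within about 1–2 mm of the arrow. Fingers are over the pad, level with it. Pressing now.

```bash
python3 -m creep '[[0,0,0.05,0,0],[0,0,0.15,0,0],[0,0,0.3,0,0],[0,0,0.45,0,0],[0,0,0.55,0,0],[0,0,0.6,0,0],[0,0,0.6,0,0],[0,0,0.6,0,0]]' 
python3 w.py .429 -.257 .076
```

```text
clock: 13.07
tool_pos: [0.4304, -0.2572, 0.1066]
orientation: [-180.0, -0.0, -172.7]
force: [0.3, -0.9, -0.1]
opening: 0.0006
t 13.0667 pos [ 0.4304 -0.2572  0.1066] rpy [-1.7999e+02 -2.0000e-02 -1.7271e+02] shift units [0.013 0.004 0.306] F [ 0.3 -0.9 -0.1] op 0.0006 j [ -8.  11. -30.   0. -49. -74.]
```

```bash
python3 -m creep '[[0,0,0.03,0,0],[0,0,0.07,0,0],[0,0,0.11,0,0],[0,0,0.15,0,0],[0,0,0.18,0,0],[0,0,0.18,0,0],[0,0,0.18,0,0],[0,0,0.18,0,0]]' 
python3 w.py .429 -.257 .076
```

```text
clock: 13.73
tool_pos: [0.4296, -0.2574, 0.0886]
orientation: [180.0, -0.1, -172.7]
force: [-3.0, -1.4, 4.6]
opening: 0.0003
t 13.7333 pos [ 0.4296 -0.2574  0.0886] rpy [ 1.8000e+02 -6.0000e-02 -1.7272e+02] shift units [0.005 0.005 0.126] F [-3.  -1.4  4.6] op 0.0003 j [ -8.  12. -31.   0. -46. -74.]
```

```bash
python3 -m creep '[[0,0,0.02,0,0],[0,0,0.05,0,0],[0,0,0.08,0,0],[0,0,0.11,0,0],[0,0,0.13,0,0],[0,0,0.13,0,0],[0,0,0.13,0,0],[0,0,0.13,0,0]]' 
python3 w.py .429 -.257 .076
python3 - <<'E'
from h import *
from plant import snapshot
for n in("scene","top"):
    s=snapshot(n);pickle.dump(s,open(n+"4.pkl","wb"))
cv2.imwrite("pics/ss4.png",cv2.resize(load("scene4")["img"][120:200,170:250],(600,600),interpolation=2))
E
```

```text
clock: 14.4
tool_pos: [0.429, -0.2575, 0.0758]
orientation: [180.0, -0.1, -172.7]
force: [-6.9, -1.6, 8.2]
opening: 0.0004
t 14.4 pos [ 0.429  -0.2575  0.0758] rpy [ 1.7999e+02 -1.1000e-01 -1.7273e+02] shift units [-0.001  0.005 -0.002] F [-6.9 -1.6  8.2] op 0.0004 j [ -8.  13. -32.   0. -45. -74.]
```

View pics/ss4.png

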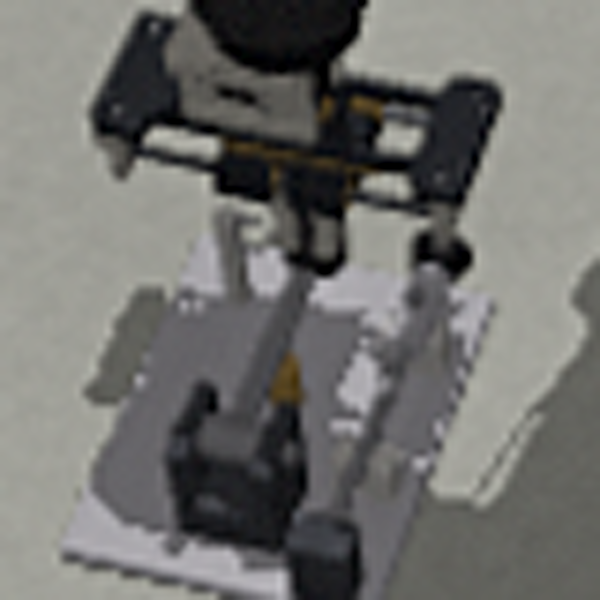

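The fingertips stand on the pad, with the lever bar about level and the gauge post (~235,250) untouched. z = 75.8 mm and 8.2 N match halfway. Now holding.

```bash
H='hold'
python3 -m creep '[[0,0,0,0,0],[0,0,0,0,0],[0,0,0,0,0],[0,0,0,0,0],[0,0,0,0,0],[0,0,0,0,0],[0,0,0,0,0],[0,0,0,0,0]]' >/dev/null
python3 -m creep '[[0,0,0,0,0],[0,0,0,0,0],[0,0,0,0,0],[0,0,0,0,0],[0,0,0,0,0],[0,0,0,0,0],[0,0,0,0,0],[0,0,0,0,0]]' 
python3 -m creep '[[0,0,0,0,0],[0,0,0,0,0],[0,0,0,0,0],[0,0,0,0,0],[0,0,0,0,0],[0,0,0,0,0],[0,0,0,0,0],[0,0,0,0,0]]' >/dev/null
python3 -m creep '[[0,0,0,0,0],[0,0,0,0,0],[0,0,0,0,0],[0,0,0,0,0],[0,0,0,0,0],[0,0,0,0,0],[0,0,0,0,0],[0,0,0,0,0]]' 
python3 -m creep '[[0,0,0,0,0],[0,0,0,0,0],[0,0,0,0,0],[0,0,0,0,0],[0,0,0,0,0],[0,0,0,0,0],[0,0,0,0,0],[0,0,0,0,0]]' 
python3 w.py .429 -.257 .076
python3 - <<'E'
from h import *
from plant import snapshot
s=snapshot("scene");t=snapshot("top")
a=cv2.resize(s["img"][180:235,280:360],(400,275),interpolation=2);b=cv2.resize(s["img"][130:185,180:260],(400,275),interpolation=2)
c=cv2.resize(t["img"],(400,300));d=cv2.resize(s["img"],(400,300))
cv2.imwrite("pics/e.png",np.vstack([np.hstack([a,b]),np.hstack([c,d])]))
E
```

```text
clock: 15.83
tool_pos: [0.429, -0.2575, 0.0759]
orientation: [180.0, -0.1, -172.7]
force: [-5.8, -1.6, 9.0]
opening: 0.0005
clock: 17.17
tool_pos: [0.429, -0.2575, 0.0759]
orientation: [180.0, -0.1, -172.7]
force: [-6.1, -1.6, 8.1]
opening: 0.0006
clock: 17.83
tool_pos: [0.429, -0.2575, 0.0758]
orientation: [180.0, -0.1, -172.7]
force: [-5.6, -2.5, 9.0]
opening: 0.0004
t 17.8333 pos [ 0.429  -0.2575  0.0758] rpy [ 1.8000e+02 -1.1000e-01 -1.7273e+02] shift units [-0.001  0.005 -0.002] F [-5.6 -2.5  9. ] op 0.0004 j [ -8.  13. -32.   0. -45. -74.]
```

View pics/e.png

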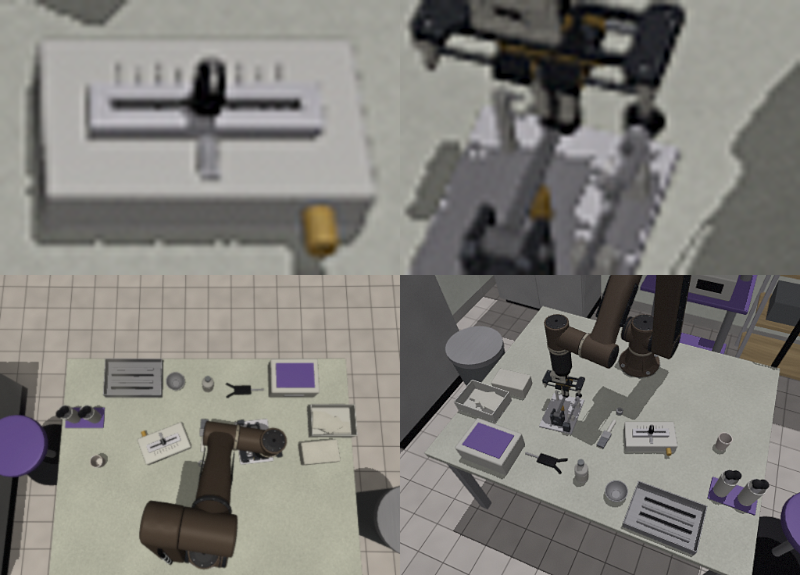

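The grip lines up with the arrow (top left, ~208,100 above the arrow at 208,155). The fingers still hold the pad and the rest of the bench is undisturbed.

```bash
python3 -c "
from plant import workorder
print(workorder.close_job())"
```

```text
the job is handed in; nothing more can be done
None
```

I set the slider grip at the arrow and let go of it. Then I pressed the lever to about halfway with the closed fingers, held it for over 3 s, and handed in the job at 18 s while still holding it.

- **Grip:** I gripped it, slid it about 50 mm along the track, and let go. In both camera views its white line is about 0.5 mm from the middle of the track, and the arrow is about 0.7 mm to the other side. That leaves an offset of about 1 mm. Individual readings differ by up to 2–3 mm, against the 5 mm allowed.
- **Lever:** the fingertips stood still at 75.8 mm height for the whole hold, with 8–9 N of upward force. Both match halfway (76 mm, 9 N). I judged the angle from this height and force, because the tab between the pins was too small to make out in the pictures. There was also a steady sideways force of about 6 N, which I took to be friction on the pad and did not look into further.
- **Everything else:** by eye, nothing else on the bench had moved in the last pictures. The brush and the adapter ring were partly hidden by the arm in the top view.

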